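Unhook the top tasting dish from the nested stack and weigh it

ROBOT

A 7-joint arm with a two-finger parallel gripper is mounted at the origin on the work surface. World frame = base frame: x ahead of the robot, y to its left, z up, the work surface at z = 0. Lengths are in mm, angles in rad, forces in N, time in s.
With the tool pointing down it reaches from about 425 to 825 mm from the base axis. Payload 3.6 kg.
Tool frame: the origin (TCP) lies on the centre line of the jaws, within the pads' length; the fingertips stand 11 mm ahead of it and the grasp point (between the pads) lies 8 mm behind it (arm.tip_reach is the distance from the TCP to the fingertips, in mm); z points along the fingers, y is the line along which they close (so a half turn about z gives the same grasp; the last joint's range is limited). The gripper opens to 93 mm and grips with 3 to 60 N. Pads are 15 mm wide; open, the fingers measure 128 mm over their backs; the gripper's body (75 mm by 188 mm) begins 65 mm behind the grasp point.
Start: joints at [1.089, 0.615, -0.013, 1.423, 0.008, 1.103, -0.04], TCP at [285.54, -583.89, 207.64] pointing down, gripper open.
Joint ranges: [-3.12, 3.12], [-0.3, 2.06], [-1.34, 1.32], [0.26, 2.42], [-1.36, 4.5], [0.01, 1.98], [-2.84, 2.84]. Speed limits (rad/s): [2.79, 2.79, 3.14, 3.14, 3.14, 3.14, 3.14].

INTERFACE

Orientations are given as a unit quaternion [x, y, z, w].
In Python, from workcell import readout, vision, ticket, arm gives the robot as it stands.
- The arm moves only by the shell command python3 -m jog 'ROWS' [OPENING]. ROWS is JSON, a list that holds one entry, the list of rows, each a list of 6 numbers: the shift along the world's x, y, z in mm, then the turn, a rotation vector about the world's x, y, z in degrees. A call has 1 to 5 rows; each row is the pose to reach, as a shift and turn from the pose commanded when the call began; what a row does not reach only later rows make up. A row lasts 1/12 s, in which the tool goes at most 41.7 mm and 7.16 degrees, less where a joint would pass 70% of its speed; a pose out of reach is approached as far as the arm can. A call with a gripper value outside its range is refused whole. OPENING is the opening in per cent of the stroke, from 0 (shut) to 100 (fully open), set as the call begins (- or left out, the last holds). The fingers move at their own pace and stop on an object; the grip force is fixed at half the most. Time passes only in rows, so rows that repeat a pose let the fingers close. It gives the time, the measured TCP pose, the force, the opening and the grip force at its end, in the units of the state.
- readout.get_state(): the state, without advancing time (a new reading comes with each control period).
- vision.grab_frame(name): name is "scene" or "side" or "wrist"; returns (picture, depth): 480x640x3 uint8, blue, green, red; 480x640 float32, mm along the optical axis (not along the pixel's ray), 0 where there is no reading.
- vision.camera_info(name): a dict with "fx", "fy", "cx", "cy" (pixels), "T" (4x4, takes a point from camera to world coordinates); the wrist camera has in their place "tool_from_camera" (4x4, takes a point from camera to tool coordinates, whose origin is the TCP and whose axes are the flange's). Camera axes: x right, y up, looking along -z (the intrinsics and any distortion apply to the point x, -y, -z); pixel columns grow to the right and rows downward; lengths in mm; the calibration is good to about 2 mm. A picture is of the moment at which its call begins: read the wrist's pose just before it. camera_info takes no time and is no camera call.
- ticket.finish_job(): hands the job in; it is judged then, once.
The state is a dict: "time": time; "joint_positions": joint angles; "joint_velocities": joint speeds; "effort": joint torques, N m; "eef_pos": TCP position; "eef_rot": TCP orientation; "ft_force": force on the tool from outside, world axes, zero at the start; "torque": the same for the moment, N m; "grip_width": opening from 0.0 (shut) to 1.0 (fully open); "grip_force": force on a finger pad.
Only numpy, scipy, OpenCV 4.12 (cv2) and the standard library are available. Lean on these libraries where they do the work, as an engineer would, in place of code of your own. Each camera call takes 0.05 s, during which the arm holds its last target. There are 200 camera calls.

TASK

Take the top steel dish off the nested stack, without dragging up the dish under it (it must stay down in its wooden holder), and stand it upright in the middle of the scale's pan, lengthways along the pan, so that the scale can be tared. The two dishes are hooked into each other, so feel along their length for the place where the top one comes free; set it down without dropping it and leave the block of cheese and the jar that stand between them where they are.

Things in the scene. Friction and masses are not known exactly. Their poses are not given: they have to be found in the camera images.
- dish_top: Upper dish of the stack, plain stamped steel: a straight collar 176 long (x) x 62 wide (y) x 30 high, 4 mm walls, above a narrower foot 92 x 50 x 22 high. Origin: centre of its underside, x along its length, z up. 0.3 to 0.5 kg. Nested, its foot sits inside the lower dish's collar (2 mm sideways play each side) and its collar stands clear on top, sides flush with the lower dish's.
- top_rim (a point): Centre of the top dish's open rim, 52 mm above its origin; its collar reaches 30 mm down from here. Grip across the 62 mm width, by the upper collar only: deeper fingers would also grip the lower dish.
- top_toe (a point): Tip of the toe at the top dish's +x end, 60 mm along x from its origin and 11 mm up; another is at the -x end. Each toe stands 14 mm out from the foot, 4 mm thick, hidden in the lower dish. At the start the +x toe is under a hook of the lower dish: lifting then takes that dish along after 3 mm of play. Slid to the middle of the hooks, within 2 mm either way, both toes are free and the dish lifts straight out.
- dish_next: Lower dish, alike, which must stay. Origin: centre of its underside, 18 mm above the table (the top dish's starts 30 mm higher), x along its length like the top dish's. Stands in the holder with 1 mm of play; only its weight, 0.3 to 0.5 kg, holds it down.
- next_rim (a point): Centre of the lower dish's rim, 52 mm above its origin. Inside its collar, out of sight, is a catch with a hook and a firm stop at each end: the top dish meets a stop 15.5 mm either way from the middle of the catch. The catch sits up to 6 mm off the dish's middle along x, differently each time, and holds under pushes up to 30 N: so feel for a stop, then slide 15.5 mm back to the middle.
- holder: Fixed dark wooden holder of the stack, foot 210 x 92 mm, rim 40 mm above the table. Origin: centre of its underside on the table, x along its length, the same direction as the dishes.
- scale: Fixed white counter scale, 240 (x) x 180 (y) mm, display strip along its +y side. Origin: centre of its underside on the table.
- pan (a point): Centre of the top face of the scale's flat steel pan, 220 long (x) x 130 wide (y) mm, 52 mm above the table; x along its length, z up. The dish may stand either way round.
- cheese_piece: upright block of cheese, 60 x 56 x 80 mm, bystander between the stack and the scale. Origin: centre of its underside
- jar: closed amber jar, 54 mm across, 85 mm high, bystander between the stack and the scale. Origin: centre of its underside
Things that resemble listed ones, but are neither listed nor needed, are in the scene too. What is shaped like the dish_top but orange is not meant. What is shaped like the holder but orange is not meant.

How it is judged:
By the outcome, as a careful person would: the job done as asked, in the order asked, and still so for the second after the job is handed in, with the robot touching nothing.
It also fails if it takes over 48 s, if anything falls off the work surface, if the arm or the gripper's body presses on something with over 40 N, if the wrist force passes 120 N, or if a joint passes its speed limit or range.

## Working session

There is one attempt and no reset: what is moved stays moved. The work goes in short steps, Python scripts to look and compute and a shell command to move; the robot and the scene stay as the last step left them, time stands still between calls to the robot, and variables do not carry over. Pictures are saved under pics/ and viewed, at most 10 in all, crops included, and the job is handed in when it is done.

```bash
mkdir -p pics; cat > h.py <<'E'
import numpy as np, cv2
from workcell import readout, vision
def grab(n):
    s=readout.get_state(); im,d=vision.grab_frame(n); return s,im,d,vision.camera_info(n)
E
python3 - <<'E'
from h import *
ims=[]
for n in ("scene","side"):
    s,im,d,c=grab(n); ims.append(im); np.savez(f"{n}.npz",im=im,d=d); print(n,c)
cv2.imwrite("pics/a.png",ims[0]);cv2.imwrite("pics/b.png",ims[1])
print(vision.camera_info("wrist")); print(s)
E
```

```text
scene {'fx': 622.4841349564521, 'fy': 622.4841349564521, 'cx': 322.6688698306183, 'cy': 242.0490940606589, 'T': array([[-6.44529267e-01, -5.54244616e-01,  5.26682950e-01,
         1.12235776e+03],
       [ 7.64401150e-01, -4.52227196e-01,  4.59544825e-01,
         7.12004530e+02],
       [-1.65198915e-02,  6.98787141e-01,  7.15138885e-01,
         1.01952198e+03],
       [ 0.00000000e+00,  0.00000000e+00,  0.00000000e+00,
         1.00000000e+00]])}
side {'fx': 584.3077378715027, 'fy': 584.3077378715027, 'cx': 312.61024469252493, 'cy': 241.1991802132955, 'T': array([[-8.77971246e-01,  3.51973457e-01, -3.24470612e-01,
         7.37126533e+01],
       [-4.78701050e-01, -6.40647628e-01,  6.00346501e-01,
         8.03459730e+02],
       [ 3.43470526e-03,  6.82411388e-01,  7.30960259e-01,
         9.54718027e+02],
       [ 0.00000000e+00,  0.00000000e+00,  0.00000000e+00,
         1.00000000e+00]])}
{'fx': 370.1056664124373, 'fy': 370.1056664124373, 'cx': 316.422262001813, 'cy': 238.0229130729028, 'tool_from_camera': array([[-9.76869214e-04,  9.60784444e-01,  2.77294606e-01,
         7.89
[... 306 characters left out ...]
ray([ 1.08949856,  0.61586793, -0.01260848,  1.42485945,  0.00810522,
        1.10336622, -0.04042283]), 'joint_velocities': array([-0.00110782,  0.0005575 ,  0.00062239, -0.00095308,  0.00065028,
        0.00025422, -0.00054357]), 'effort': array([ 3.03613651e-04, -4.60478032e+01,  2.09817169e-01, -1.66450989e+01,
       -6.13032561e-02,  1.67597760e-02,  6.44352531e-05]), 'eef_pos': array([ 285.18773205, -583.21449795,  206.52756249]), 'eef_rot': array([ 9.74250933e-01,  2.25463118e-01, -2.96907942e-04, -1.18880995e-03]), 'ft_force': array([ 0.18138481, -0.32525117, -0.15647047]), 'torque': array([ 0.02660854, -0.01781881,  0.01633706]), 'grip_force': 0.0, 'grip_width': 0.9985892545899586}
```

View pics/a.png

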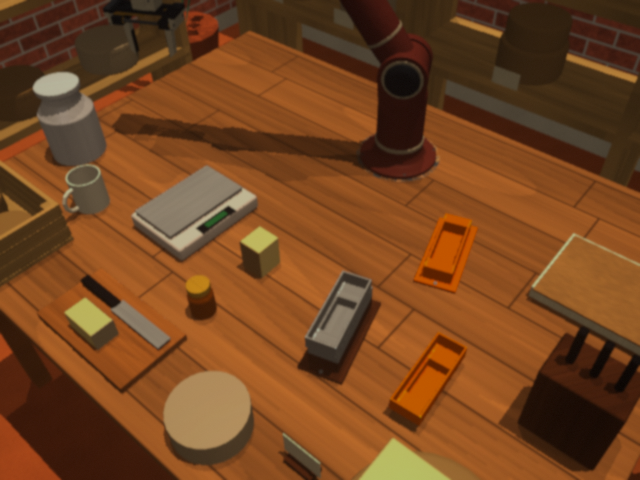

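View pics/b.png

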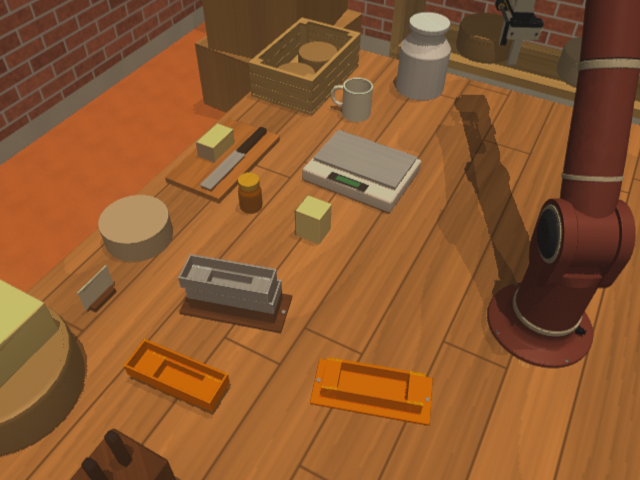

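The candidates are the steel stack (scene 340,318; side 232,285), the orange dish (scene 428,378; side 178,375) and the orange holder (scene 447,250; side 372,390). I choose the grey steel stack in the dark holder. The scale is at (195,210), the cheese at (260,252) and the jar at (201,297).

```bash
cat >> h.py <<'E'
def cloud(d,c,T=None):
    v,u=np.mgrid[:d.shape[0],:d.shape[1]]
    p=np.stack([(u-c['cx'])/c['fx']*d,-(v-c['cy'])/c['fy']*d,-d],-1)
    T=c['T'] if T is None else T
    return p@T[:3,:3].T+T[:3,3]
def rect(P):
    (cx,cy),(w,h),a=cv2.minAreaRect(P[:,:2].astype(np.float32))
    if w<h: w,h,a=h,w,a+90
    return np.round([cx,cy,w,h,(a+90)%180-90],1)
E
python3 - <<'E'
from h import *
for n,boxes in (("scene",dict(dish=(300,265,380,365),scale=(125,160,262,260),cheese=(235,222,285,280),jar=(180,270,222,322))),("side",dict(dish=(172,248,290,315),scale=(295,125,428,215),cheese=(290,190,336,246),jar=(230,168,268,215)))):
    z=np.load(n+".npz"); d=z['d']; hsv=cv2.cvtColor(z['im'],cv2.COLOR_BGR2HSV); W=cloud(d,vision.camera_info(n))
    for k,(a,b,e,f) in boxes.items():
        w=W[b:f,a:e].reshape(-1,3); s=hsv[b:f,a:e,1].reshape(-1); ok=d[b:f,a:e].reshape(-1)>0
        lo,hi={'dish':(93,106),'scale':(44,60),'cheese':(74,86),'jar':(78,92)}[k]
        m=ok&(w[:,2]>lo)&(w[:,2]<hi)
        if k=='scale': m&=s<70
        print(n,k,m.sum(),rect(w[m]),np.median(w[m,2]))
    a,b,e,f=boxes['dish']; 
    im=z['im'][b-20:f+30,a-20:e+20]; cv2.imwrite(f"pics/c_{n}.png",cv2.resize(im,None,fx=4,fy=4,interpolation=2))
E
```

```text
scene dish 663 [557.3 255.4 179.6  63.9  15.6] 98.77576173114403
scene scale 3276 [ 499.7 -229.6  224.1  160.7   -2.8] 51.21874853235431
scene cheese 590 [511.   -2.   64.8  60.5  -0.8] 79.49160076006785
scene jar 393 [680.8  -5.3  49.1  47.4  89.6] 84.13803056846757
side dish 843 [555.1 253.5 176.4  67.4  16.1] 99.05373623881508
side scale 3065 [ 494.3 -229.6  227.2  171.6   -1. ] 52.78593246537196
side cheese 573 [ 5.099e+02 -2.600e+00  6.350e+01  6.070e+01  2.000e-01] 80.41914041284929
side jar 281 [678.1  -6.6  51.5  45.5 -58.9] 85.48247245178516
```

View pics/c_side.png

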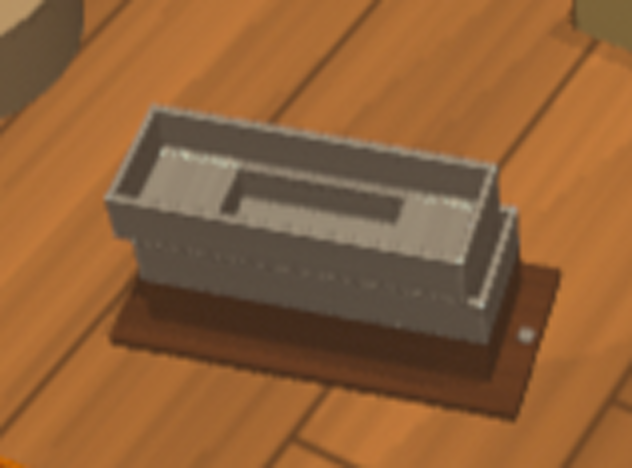

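The crop confirms the choice: a plain steel top dish, offset toward its left end in the image (world +x), on a lower steel dish in the dark holder. I'll move above it.

```bash
python3 -m jog '[[[8,25,4,0,0,0],[19,59,8,0,0,0],[30,93,12,0,0,0],[41,127,16,0,0,0],[52,161,20,0,0,0]]]' 100
python3 -m jog '[[[11,34,0,0,0,0],[22,68,0,0,0,0],[33,102,0,0,0,0],[44,136,0,0,0,0],[55,170,0,0,0,0]]]'
```

```text
time: 0.52
eef_pos: [337.5, -421.0, 227.3]
eef_rot: [0.974, 0.225, -0.0, -0.001]
ft_force: [1.3, 0.2, 0.4]
grip_width: 0.998
grip_force: 0.0
time: 0.93
eef_pos: [392.4, -251.1, 227.5]
eef_rot: [0.974, 0.225, -0.0, -0.0]
ft_force: [1.2, 0.6, -0.7]
grip_width: 0.999
grip_force: 0.0
```

```bash
python3 -m jog '[[[11,34,0,0,0,0],[22,68,0,0,0,-1],[33,102,0,0,0,-2],[44,136,0,0,0,-3],[55,170,0,0,0,-4]]]'
python3 -m jog '[[[11,34,0,0,0,-1],[22,68,0,0,0,-2],[33,102,0,0,0,-3],[44,136,0,0,0,-4],[55,170,0,0,0,-5]]]'
python3 -m jog '[[[11,34,0,0,0,-1],[22,68,0,0,0,-1],[33,102,0,0,0,-1],[44,136,0,0,0,-1],[54,165,0,0,0,-1]]]'
python3 -m jog '[[[0,0,0,0,0,0]]]'
cat >> h.py <<'E'
from scipy.spatial.transform import Rotation as Ro
def wrist(name):
    s,im,d,c=grab("wrist"); T=np.eye(4); T[:3,:3]=Ro.from_quat(s['eef_rot']).as_matrix(); T[:3,3]=s['eef_pos']
    cv2.imwrite(f"pics/{name}.png",im); np.savez(f"{name}.npz",im=im,d=d)
    return s,im,d,cloud(d,c,T@c['tool_from_camera'])
E
python3 - <<'E'
from h import *
s,im,d,W=wrist("w1"); hsv=cv2.cvtColor(im,cv2.COLOR_BGR2HSV)
g=(d>0)&(hsv[...,1]<80)&(np.hypot(W[...,0]-556,W[...,1]-254)<150)
for lo,hi in((92,108),(64,75),(14,24)):
    m=g&(W[...,2]>lo)&(W[...,2]<hi); print(lo,m.sum(),rect(W[m]),np.median(W[m][:,2]))
print(s['eef_pos'],Ro.from_quat(s['eef_rot']).as_matrix()[:2,0])
E
```

```text
time: 1.35
eef_pos: [447.4, -81.2, 227.5]
eef_rot: [0.982, 0.191, -0.0, -0.0]
ft_force: [-0.1, -0.5, 0.3]
grip_width: 1.0
grip_force: 0.0
time: 1.77
eef_pos: [502.4, 88.7, 227.3]
eef_rot: [0.989, 0.148, -0.0, 0.0]
ft_force: [0.2, -0.1, 0.3]
grip_width: 0.999
grip_force: 0.0
time: 2.18
eef_pos: [556.3, 254.9, 227.1]
eef_rot: [0.99, 0.141, -0.0, -0.0]
ft_force: [-0.3, 0.2, 0.2]
grip_width: 1.002
grip_force: 0.0
time: 2.27
eef_pos: [555.6, 260.8, 226.5]
eef_rot: [0.989, 0.145, -0.0, -0.003]
ft_force: [-0.9, -0.1, -0.3]
grip_width: 0.999
grip_force: 0.0
92 2873 [557.6 254.4 175.1  62.2  15.8] 99.5878833704653
64 6535 [556.7 254.1 169.   54.3  15.9] 72.89118479672624
14 0 [0. 0. 0. 0. 0.] nan
[555.63504997 260.79489644 226.50211839] [0.95822541 0.28601341]
  return _methods._mean(a, axis=axis, dtype=dtype,
  ret = ret.dtype.type(ret / rcount)
```

View pics/w1.png

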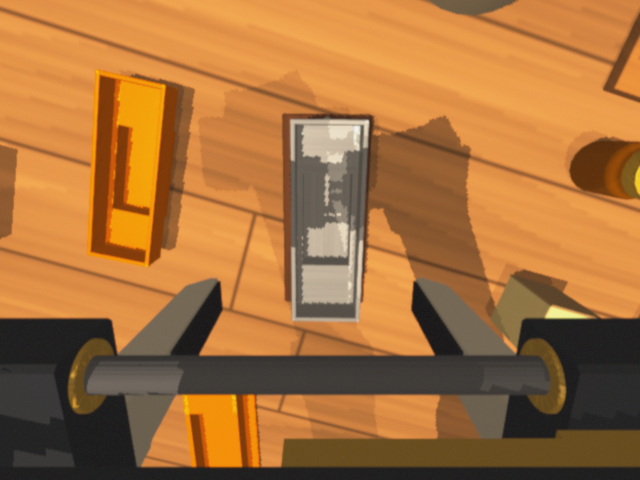

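Picture: the steel dish lies centred between the jaws (columns 290–373, rows 117–320), with the orange decoys to the left and below. Its rim centre is about (557.5, 254.3) at 15.8°. I'll go down partway and let the arm settle.

```bash
python3 -m jog '[[[0,0,-30,0,0,0],[0,0,-60,0,0,0],[0,0,-85,0,0,0],[0,0,-85,0,0,0],[0,0,-85,0,0,0]]]'
python3 -m jog '[[[0,0,0,0,0,0],[0,0,0,0,0,0]]]'
python3 - <<'E'
from h import *
s=readout.get_state();print(s['eef_pos'],np.degrees(np.arctan2(*Ro.from_quat(s['eef_rot']).as_matrix()[[1,0],0])),s['ft_force'])
E
```

```text
time: 2.73
eef_pos: [555.8, 250.2, 141.7]
eef_rot: [0.99, 0.139, -0.002, 0.001]
ft_force: [-0.3, 0.5, -0.5]
grip_width: 0.998
grip_force: 0.0
time: 2.9
eef_pos: [557.9, 252.3, 144.8]
eef_rot: [0.99, 0.139, 0.002, -0.001]
ft_force: [-0.1, -0.0, 0.5]
grip_width: 1.001
grip_force: 0.0
[557.94447363 252.3206495  144.84629701] 16.02127132865608 [-0.14798495 -0.04518901  0.48691507]
```

```bash
python3 -m jog '[[[1,2,-20,0,0,0],[1,2,-38,0,0,0],[1,2,-50,0,0,0],[1,2,-55,0,0,0],[1,2,-55,0,0,0]]]'
python3 -m jog '[[[0,0,0,0,0,0],[0,0,0,0,0,0]]]'
python3 - <<'E'
from h import *
s,im,d,W=wrist("w2"); hsv=cv2.cvtColor(im,cv2.COLOR_BGR2HSV)
print(s['eef_pos'],s['ft_force'])
g=(d>0)&(np.hypot(W[...,0]-556,W[...,1]-254)<100)&(hsv[...,1]<80)
m=g&(W[...,2]>92)&(W[...,2]<108); print(m.sum(),rect(W[m]),np.median(W[m][:,2]))
E
```

```text
time: 3.32
eef_pos: [557.6, 254.0, 87.8]
eef_rot: [0.99, 0.14, 0.0, 0.0]
ft_force: [0.1, -0.1, -0.6]
grip_width: 0.996
grip_force: 0.0
time: 3.48
eef_pos: [558.6, 254.7, 89.2]
eef_rot: [0.99, 0.14, 0.001, -0.001]
ft_force: [0.4, -0.6, 0.7]
grip_width: 1.0
grip_force: 0.0
[558.61346937 254.66645141  89.21221085] [ 0.35282658 -0.55212913  0.68477871]
8282 [559.8 253.8 181.8 110.1  32.1] 99.47544442987778
```

View pics/w2.png

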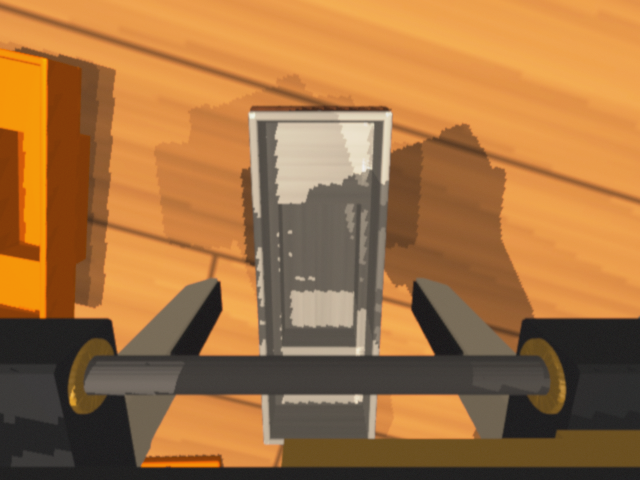

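The picture shows the dish centred between the fingers (dish columns 259–383 at row 285, finger edges at 221 and 413). I'll close.

```bash
python3 -m jog '[[[0,0,0,0,0,0],[0,0,0,0,0,0],[0,0,0,0,0,0],[0,0,0,0,0,0],[0,0,0,0,0,0]]]' 0
python3 -m jog '[[[0,0,0,0,0,0],[0,0,0,0,0,0],[0,0,0,0,0,0]]]'
```

```text
time: 3.95
eef_pos: [557.6, 254.1, 87.7]
eef_rot: [0.99, 0.14, 0.0, -0.0]
ft_force: [-0.5, 0.6, -1.0]
grip_width: 0.69
grip_force: 0.2
time: 4.2
eef_pos: [557.6, 253.8, 87.7]
eef_rot: [0.99, 0.14, -0.0, 0.0]
ft_force: [-0.2, -0.3, 0.4]
grip_width: 0.648
grip_force: 30.0
```

```bash
for i in 1 2; do :; done
python3 -m jog '[[[0.5,0.14,0,0,0,0],[1,0.28,0,0,0,0],[1.5,0.42,0,0,0,0],[2,0.56,0,0,0,0]]]' | grep -E 'pos|for'
python3 -m jog '[[[0,0,0,0,0,0]]]' | grep -E 'pos|ft'
python3 -m jog '[[[0.5,0.14,0,0,0,0],[1,0.28,0,0,0,0],[1,0.28,0,0,0,0]]]' | grep -E 'pos|ft'
```

```text
eef_pos: [558.5, 254.3, 87.6]
ft_force: [-3.2, -2.1, 3.3]
grip_force: 30.0
eef_pos: [559.0, 254.6, 87.6]
ft_force: [-3.7, -1.5, 4.1]
eef_pos: [560.5, 255.3, 87.6]
ft_force: [-3.4, -1.0, 3.3]
```

```bash
python3 -m jog '[[[0.5,0.14,0,0,0,0],[1,0.28,0,0,0,0],[1.5,0.42,0,0,0,0],[1.5,0.42,0,0,0,0]]]' | grep -E 'pos|ft'
python3 -m jog '[[[0.5,0.14,0,0,0,0],[1,0.28,0,0,0,0],[1.5,0.42,0,0,0,0],[1.5,0.42,0,0,0,0]]]' | grep -E 'pos|ft'
```

```text
eef_pos: [562.2, 255.8, 87.6]
ft_force: [-3.0, -0.4, 3.4]
eef_pos: [562.9, 255.9, 87.6]
ft_force: [-4.9, -0.6, 3.9]
```

```bash
python3 -m jog '[[[0.5,0.14,0,0,0,0],[1,0.28,0,0,0,0],[1,0.28,0,0,0,0],[1,0.28,0,0,0,0]]]' | grep -E 'pos|ft'
```

```text
eef_pos: [562.9, 255.9, 87.6]
ft_force: [-6.6, -1.6, 6.4]
```

```bash
python3 -m jog '[[[0.5,0.14,0,0,0,0],[1,0.28,0,0,0,0],[1.5,0.42,0,0,0,0],[2,0.56,0,0,0,0],[2,0.56,0,0,0,0]]]' | grep -E 'pos|ft'
python3 -m jog '[[[0,0,0,0,0,0],[0,0,0,0,0,0],[0,0,0,0,0,0]]]' | grep -E 'pos|ft'
```

```text
eef_pos: [563.9, 256.1, 87.5]
ft_force: [-7.8, -1.1, 6.9]
eef_pos: [563.9, 256.1, 87.6]
ft_force: [-7.6, -3.1, 7.7]
```

```bash
python3 -m jog '[[[0.5,0.14,0,0,0,0],[1,0.28,0,0,0,0],[1.5,0.42,0,0,0,0],[2,0.56,0,0,0,0],[2,0.56,0,0,0,0]]]' | grep -E 'pos|ft'
python3 -m jog '[[[0.5,0.14,0,0,0,0],[1,0.28,0,0,0,0],[1,0.28,0,0,0,0],[1,0.28,0,0,0,0]]]' | grep -E 'pos|ft'
```

```text
eef_pos: [563.9, 256.1, 87.5]
ft_force: [-9.7, -2.5, 10.4]
eef_pos: [564.0, 256.2, 87.5]
ft_force: [-12.2, -4.4, 10.9]
```

Firm stop at (563.95, 256.15). The middle is therefore at about (549.0, 251.9).

```bash
python3 -m jog '[[[-4,-1.1,0,0,0,0],[-8,-2.2,0,0,0,0],[-12,-3.4,0,0,0,0],[-16,-4.5,0,0,0,0],[-18,-5,0,0,0,0]]]' | grep -E 'pos|ft'
python3 -m jog '[[[-1,-0.3,0,0,0,0],[-2,-0.5,0,0,0,0],[-2,-0.5,0,0,0,0],[-2,-0.5,0,0,0,0]]]' | grep -E 'pos|ft'
```

```text
eef_pos: [552.4, 252.4, 87.7]
ft_force: [1.0, -0.4, 0.2]
eef_pos: [549.9, 251.9, 87.7]
ft_force: [1.0, 0.0, 0.3]
```

```bash
python3 -m jog '[[[-0.9,-0.1,0,0,0,0],[-0.9,-0.1,0,0,0,0],[-0.9,-0.1,1,0,0,0],[-0.9,-0.1,2,0,0,0],[-0.9,-0.1,2,0,0,0]]]' | grep -E 'pos|ft'
python3 -m jog '[[[0,0,1,0,0,0],[0,0,2,0,0,0],[0,0,3,0,0,0],[0,0,3,0,0,0],[0,0,3,0,0,0]]]' | grep -E 'pos|ft'
```

```text
eef_pos: [547.6, 251.7, 89.1]
ft_force: [-0.5, 0.6, -3.2]
eef_pos: [548.6, 251.9, 92.7]
ft_force: [0.3, -0.4, -4.3]
```

```bash
python3 -m jog '[[[0,0,1,0,0,0],[0,0,2,0,0,0],[0,0,3,0,0,0],[0,0,4,0,0,0],[0,0,4,0,0,0]]]' | grep -E 'pos|ft'
python3 -m jog '[[[0,0,0,0,0,0]]]' | grep -E 'pos|ft'
```

```text
eef_pos: [548.8, 252.0, 96.9]
ft_force: [1.3, 0.5, -2.7]
eef_pos: [548.7, 251.9, 96.8]
ft_force: [-0.0, 0.3, -4.2]
```

```bash
python3 -m jog '[[[0,0,5,0,0,0],[0,0,11,0,0,0],[0,0,18,0,0,0],[0,0,26,0,0,0],[0,0,34,0,0,0]]]' | grep -E 'pos|ft'
python3 -m jog '[[[0,0,15,0,0,0],[0,0,30,0,0,0],[0,0,43,0,0,0],[0,0,50,0,0,0],[0,0,50,0,0,0]]]' | grep -E 'pos|ft'
python3 - <<'E'
from h import *
s,im,d,c=grab("side"); W=cloud(d,c); cv2.imwrite("pics/d.png",im)
p=np.load("side.npz"); W0=cloud(p['d'],c)
hsv=cv2.cvtColor(im,cv2.COLOR_BGR2HSV)
g=(d>0)&(hsv[...,1]<80)&(np.hypot(W[...,0]-550,W[...,1]-254)<130)
for lo,hi in((62,78),(165,195)):
    m=g&(W[...,2]>lo)&(W[...,2]<hi); print(lo,m.sum(),rect(W[m]),np.median(W[m][:,2]))
E
```

```text
eef_pos: [548.8, 251.9, 131.8]
ft_force: [0.6, 0.6, -3.0]
eef_pos: [549.9, 252.6, 183.2]
ft_force: [1.2, -0.3, -2.9]
62 1156 [546.9 251.8 175.7  66.8  15.8] 68.70754241975078
165 2006 [547.  254.7 177.5  65.5  16.6] 177.65889002620048
```

View pics/d.png

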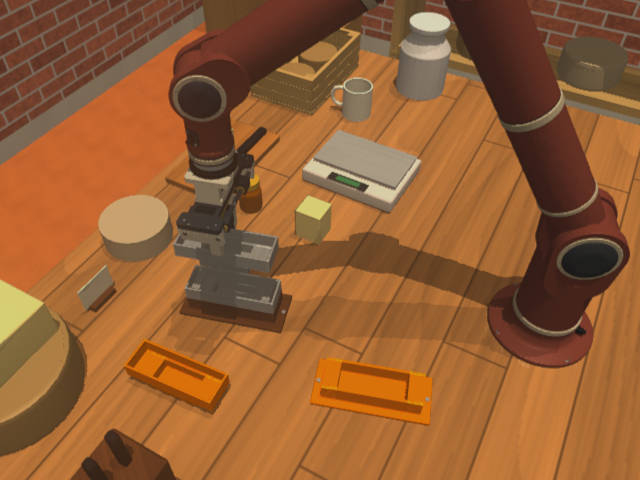

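The picture shows the top dish hanging in the gripper (columns 175–278, rows 230–270), while the lower dish is still in its holder at (235,290). Next I'll find the pan from the saved pictures.

```bash
python3 - <<'E'
from h import *
for n,(a,b,e,f),seed in (("scene",(125,160,262,260),(190,200)),("side",(295,125,428,215),(365,160))):
    z=np.load(n+".npz"); c=vision.camera_info(n); im=z['im']; hsv=cv2.cvtColor(im,cv2.COLOR_BGR2HSV)
    v=hsv[...,2]; print(n,"pan v",v[seed[1]-5:seed[1]+6,seed[0]-5:seed[0]+6].mean(), im[seed[1],seed[0]])
    pv=v[seed[1]-8:seed[1]+9,seed[0]-8:seed[0]+9].mean()
    m=((abs(v.astype(float)-pv)<28)&(hsv[...,1]<60)).astype(np.uint8); k=np.zeros_like(m); k[b:f,a:e]=m[b:f,a:e]
    k=cv2.morphologyEx(k,cv2.MORPH_OPEN,np.ones((3,3)))
    cs,_=cv2.findContours(k,cv2.RETR_EXTERNAL,cv2.CHAIN_APPROX_NONE); q=max(cs,key=cv2.contourArea)[:,0].astype(float)
    r=np.stack([(q[:,0]-c['cx'])/c['fx'],-(q[:,1]-c['cy'])/c['fy'],-np.ones(len(q))],-1)@c['T'][:3,:3].T; o=c['T'][:3,3]
    P=o+r*((52-o[2])/r[:,2])[:,None]; print(rect(P), q.min(0),q.max(0))
E
```

```text
scene pan v 141.36363636363637 [109 130 143]Traceback (most recent call last):
  File "<stdin>", line 8, in <module>
ValueError: max() iterable argument is empty
```

```bash
python3 - <<'E'
from h import *
for n,(a,b,e,f),seed in (("scene",(125,160,262,260),(190,200)),("side",(295,125,428,215),(365,160))):
    z=np.load(n+".npz"); c=vision.camera_info(n); im=z['im']; hsv=cv2.cvtColor(im,cv2.COLOR_BGR2HSV)
    v=hsv[...,2]; pv=np.median(v[seed[1]-8:seed[1]+9,seed[0]-8:seed[0]+9]); print(n,pv)
    m=((abs(v.astype(float)-pv)<30)&(hsv[...,1]<100)).astype(np.uint8); k=np.zeros_like(m); k[b:f,a:e]=m[b:f,a:e]
    k=cv2.morphologyEx(k,cv2.MORPH_OPEN,np.ones((5,5)))
    cs,_=cv2.findContours(k,cv2.RETR_EXTERNAL,cv2.CHAIN_APPROX_NONE); q=max(cs,key=cv2.contourArea)[:,0].astype(float)
    r=np.stack([(q[:,0]-c['cx'])/c['fx'],-(q[:,1]-c['cy'])/c['fy'],-np.ones(len(q))],-1)@c['T'][:3,:3].T; o=c['T'][:3,3]
    P=o+r*((52-o[2])/r[:,2])[:,None]; print(rect(P), q.min(0),q.max(0))
E
```

```text
scene 141.0
[ 498.4 -244.6  217.7  127.9   -1.5] [139. 167.] [238. 234.]
side 154.0
[ 497.1 -247.9  220.6  129.8   -1.4] [316. 131.] [415. 185.]
```

Pan centre is about (497.8, -246), angle -1.5°. Carry over the bystanders by (-51, -498) with a -17.4° turn.

```bash
python3 -m jog '[[[-1,-8,0,0,0,0],[-3,-24,0,0,0,0],[-5,-48,0,0,0,-1],[-8,-74,0,0,0,-2],[-10,-100,0,0,0,-3]]]' | grep -E 'pos|ft|rot'
python3 -m jog '[[[-3,-28,0,0,0,-1],[-6,-56,0,0,0,-2],[-9,-84,0,0,0,-3],[-12,-112,0,0,0,-4],[-15,-140,0,0,0,-5]]]' | grep -E 'pos|ft|rot'
python3 -m jog '[[[-3,-28,0,0,0,-1],[-6,-56,0,0,0,-2],[-9,-84,0,0,0,-3],[-12,-112,0,0,0,-4],[-15,-140,0,0,0,-5]]]' | grep -E 'pos|ft|rot'
python3 -m jog '[[[-3,-26,0,0,0,-1],[-5,-52,0,0,0,-2],[-8,-78,0,0,0,-3],[-9,-100,0,0,0,-4],[-11,-118,0,0,0,-4.4]]]' | grep -E 'pos|ft|rot'
python3 -m jog '[[[0,0,0,0,0,0],[0,0,0,0,0,0],[0,0,0,0,0,0],[0,0,0,0,0,0]]]'
python3 - <<'E'
from h import *
s,im,d,W=wrist("w3"); hsv=cv2.cvtColor(im,cv2.COLOR_BGR2HSV)
print(s['eef_pos'],np.degrees(np.arctan2(*Ro.from_quat(s['eef_rot']).as_matrix()[[1,0],0])))
E
```

```text
eef_pos: [537.3, 148.6, 179.6]
eef_rot: [0.994, 0.113, -0.001, 0.001]
ft_force: [-0.2, 0.3, -3.5]
eef_pos: [521.9, 8.4, 179.9]
eef_rot: [0.998, 0.069, -0.001, 0.001]
ft_force: [0.7, 0.2, -3.0]
eef_pos: [506.4, -131.1, 179.9]
eef_rot: [1.0, 0.025, -0.001, 0.0]
ft_force: [0.9, -1.0, -3.6]
eef_pos: [494.9, -249.9, 179.8]
eef_rot: [1.0, -0.014, -0.001, 0.001]
ft_force: [1.0, 0.1, -4.9]
time: 12.25
eef_pos: [497.3, -244.6, 180.3]
eef_rot: [1.0, -0.011, -0.0, -0.001]
ft_force: [0.1, 0.0, -2.9]
grip_width: 0.651
grip_force: 30.0
[ 497.33730241 -244.56796222  180.31837999] -1.2242431193645402
```

View pics/w3.png

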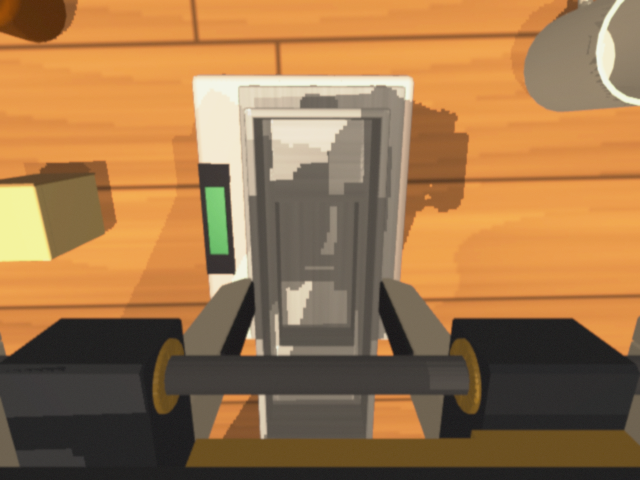

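The picture shows the dish hanging over the pan (pan columns 240–405), parallel with it and with the display strip at left. I'll lower it, then creep to contact.

```bash
python3 -m jog '[[[0,-1,-15,0,0,0],[0,-1,-35,0,0,0],[0,-1,-55,0,0,0],[0,-1,-68,0,0,0],[0,-1,-76,0,0,0]]]' | grep -E 'pos|ft'
python3 -m jog '[[[0,0,-2,0,0,0],[0,0,-4,0,0,0],[0,0,-6,0,0,0],[0,0,-7,0,0,0],[0,0,-8,0,0,0]]]' | grep -E 'pos|ft'
python3 -m jog '[[[0,0,-1,0,0,0],[0,0,-2,0,0,0],[0,0,-2,0,0,0]]]' | grep -E 'pos|ft'
```

```text
eef_pos: [496.9, -245.5, 103.0]
ft_force: [-0.3, 1.0, -2.6]
eef_pos: [498.2, -247.3, 97.3]
ft_force: [-0.3, -0.3, -3.6]
eef_pos: [497.6, -247.2, 94.6]
ft_force: [-0.2, 0.3, -3.1]
```

```bash
python3 -m jog '[[[0,0,-0.5,0,0,0],[0,0,-1,0,0,0],[0,0,-1.5,0,0,0],[0,0,-2,0,0,0],[0,0,-2,0,0,0]]]' | grep -E 'pos|ft'
python3 -m jog '[[[0,0,-0.5,0,0,0],[0,0,-1,0,0,0],[0,0,-1,0,0,0]]]' | grep -E 'pos|ft'
```

```text
eef_pos: [497.6, -247.1, 92.5]
ft_force: [-0.3, 0.6, -3.9]
eef_pos: [497.8, -247.2, 91.7]
ft_force: [0.0, 0.4, -2.7]
```

```bash
python3 -m jog '[[[0,0,-0.5,0,0,0],[0,0,-1,0,0,0],[0,0,-1,0,0,0]]]' | grep -E 'pos|ft'
```

```text
eef_pos: [497.8, -247.1, 91.6]
ft_force: [-1.2, 0.7, 5.5]
```

Contact at the expected height. I'll release and retreat.

```bash
python3 -m jog '[[[0,0,0.5,0,0,0],[0,0,0.5,0,0,0],[0,0,0.5,0,0,0],[0,0,0.5,0,0,0],[0,0,0.5,0,0,0]]]' 95 
python3 -m jog '[[[0,0,0,0,0,0],[0,0,0,0,0,0],[0,0,0,0,0,0],[0,0,0,0,0,0]]]' | grep -E 'width|pos'
python3 -m jog '[[[0,0,8,0,0,0],[0,0,20,0,0,0],[0,0,40,0,0,0],[0,0,65,0,0,0],[0,0,90,0,0,0]]]' | grep -E 'ft|pos'
python3 -m jog '[[[0,0,30,0,0,0],[0,0,60,0,0,0],[0,0,60,0,0,0]]]' | grep -E 'ft|pos'
python3 - <<'E'
from h import *
for n in ("scene","side"):
    s,im,d,c=grab(n); W=cloud(d,c); hsv=cv2.cvtColor(im,cv2.COLOR_BGR2HSV)
    for k,p,r,lo,hi in(("dish",(498,-247),115,96,112),("next",(547,252),110,62,78),("cheese",(510.5,-2.3),60,74,86),("jar",(679.5,-6),45,78,92)):
        m=(d>0)&(np.hypot(W[...,0]-p[0],W[...,1]-p[1])<r)&(W[...,2]>lo)&(W[...,2]<hi)
        if k in("dish","next"): m&=hsv[...,1]<100
        print(n,k,m.sum(),rect(W[m]),np.median(W[m][:,2]))
    cv2.imwrite(f"pics/e_{n}.png",im)
E
```

```text
time: 14.72
eef_pos: [497.8, -247.2, 91.0]
eef_rot: [1.0, -0.012, 0.0, 0.0]
ft_force: [-0.2, -0.2, -0.7]
grip_width: 0.935
grip_force: 0.0
eef_pos: [497.7, -247.1, 91.1]
grip_width: 0.948
eef_pos: [497.3, -247.0, 182.4]
ft_force: [1.0, -0.0, 0.2]
eef_pos: [501.2, -248.7, 248.2]
ft_force: [1.2, -0.0, 1.2]
scene dish 474 [ 498.  -242.5  177.9   68.    -0.8] 100.30790228102819
scene next 1010 [549.9 253.1 180.2  63.4  15.7] 67.84254229174178
scene cheese 592 [ 5.118e+02 -1.400e+00  6.470e+01  6.000e+01  2.000e-01] 79.2095233805918
scene jar 384 [680.3  -5.4  47.7  47.3  87.3] 84.11824748528255
side dish 616 [ 495.4 -244.2  178.2   70.7   -0.9] 101.69378083073468
side next 1211 [548.  252.  177.3  67.7  16.1] 68.75207912878795
side cheese 573 [ 5.099e+02 -3.400e+00  6.440e+01  6.080e+01  2.000e-01] 80.63773434995653
side jar 285 [678.   -6.2  51.1  45.6 -57.2] 85.46586858546891
```

View pics/e_side.png

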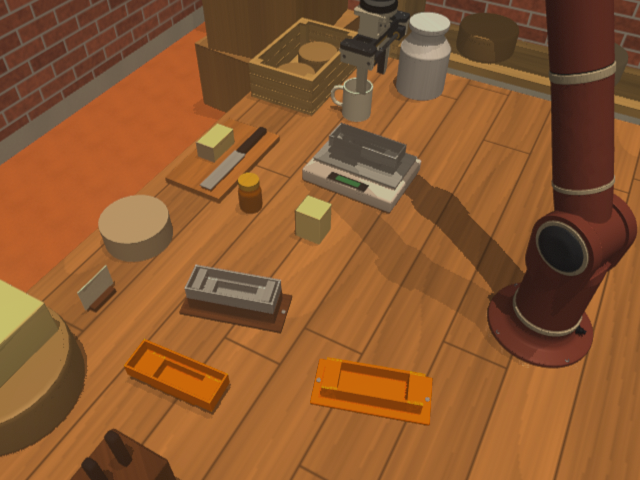

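The picture shows the dish upright in the middle of the pan (367,150), the lower dish in its holder (235,290), and the cheese and jar where they were. I'll let the arm settle, then hand in.

```bash
python3 -m jog '[[[0,0,0,0,0,0],[0,0,0,0,0,0],[0,0,0,0,0,0]]]' | grep pos; python3 -c "
from workcell import ticket; print(ticket.finish_job())"
```

```text
eef_pos: [496.8, -246.7, 239.8]
the job is handed in; nothing more can be done
None
```

The top dish now stands upright in the middle of the scale's pan, lengthways along it; the lower dish stayed in its holder, the cheese and jar were not moved, and the job is handed in.

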